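# Push the stirring rod home in the vial whose cork still slides

### The job

Put the stirring rod away: take it out of its wooden stand by the handle and push it down into one of the three steel vials in the rack until it is fully home, the handle's shoulder sitting on the vial's rim. In two of the vials the cork pad inside is glued fast and stops the rod part-way; which one still slides cannot be seen but can be felt. Leave the rod standing there, let go, and do not disturb the cork-mounted figure, the dropper bottle or the mixing cup.

Things in the scene. Friction and masses are not known exactly. Their poses are not given: they have to be found in the camera images.
- rod_handle (a point): Middle of the stirring rod's handle, 100 mm above the tip; z runs along the rod, tip to handle. Dark wooden handle 14 mm across, 60 mm long (30 mm either side of this point), brass ring 14.5 mm across at its lower end; below it a steel shank 8 mm across, 70 mm long, with a round tip. About 50 g. Starts upright in the stand, lifts straight out.
- rod_shoulder (a point): The rod's shoulder, on its axis: flat lower end of the handle, 70 mm above the tip.
- rod_tip (a point): The round lower tip of the rod's shank.
- stand: Fixed light wooden block, 50 x 50 x 78 mm high, with one vertical hole 10 mm wide and 74 mm deep in the middle of its top, in which the rod hangs, the shoulder resting on the block's top. Origin: centre of the underside.
- rack: Fixed wooden rack, base 56 x 150 x 20 mm; origin: centre of the underside. Along its y axis, 45 mm apart, stand three like steel vials: 17 mm outside, straight bore 10.5 mm, flat rim 98 mm above the table. Two wooden rails (top 66 mm up) run beside them.
- vial1_mouth (a point): Centre of the mouth of the vial at the rack's +y end, level with its rim; z up. In every vial a cork pad sits with its top 30 mm below the rim. In two vials (they change) it is glued fast: the rod stops with its shoulder 40 mm above the rim. In the third it slides under a push of 4 to 6 N, without springing back, until the shoulder meets the rim.
- vial2_mouth (a point): Centre of the mouth of the middle vial, level with its rim; z up.
- vial3_mouth (a point): Centre of the mouth of the vial at the rack's -y end, level with its rim; z up.
- figure_mid (a point): Bystander: small painted figure on a wine cork, 26 mm across, 90 mm high, standing loose; this point is half-way up.
- dropper_mid (a point): Bystander: small blue dropper bottle with a white cap, 26 mm across, 82 mm high, standing loose; this point is half-way up.
- mixing_cup_mid (a point): Bystander: small clear plastic mixing cup, 45 mm across, 36 mm high, standing loose; this point is half-way up.
There are look-alikes about, which are no part of the job. What is meant by the stand is not turquoise, and is the larger of those in its own colour.

How it is judged:
By the outcome, as a careful person would: the job done as asked, in the order asked, and still so for the second after the job is handed in, with the robot touching nothing.
It also fails if it takes over 48 s, if anything falls off the work surface, if the arm or the gripper's body presses on something with over 40 N, if the wrist force passes 120 N, or if a joint passes its speed limit or range.

### The arm

A 6-joint arm with a two-finger parallel gripper is mounted at the origin on a cart in front of the work surface, level with it; the furniture and walls round the work are solid. World frame = base frame: x ahead of the robot, y to its left, z up, the work surface at z = 0. Lengths are in m, angles in rad, forces in N, time in s.
With the tool pointing down it reaches from about 0.325 to 0.775 m from the base axis. Payload 5.5 kg.
Tool frame: the origin (TCP) lies at the very end of the fingers, on their centre line; the grasp point (between the pads) lies 19 mm behind it; z points along the fingers, y is the line along which they close (so a half turn about z gives the same grasp; the last joint's range is limited). The gripper opens to 88 mm and grips with 3 to 60 N. Pads are 20 mm wide; open, the fingers measure 115 mm over their backs; the gripper's body (75 mm by 178 mm) begins 61 mm behind the grasp point.
Start: joints at [-1.224, 0.091, 1.231, -0, 1.82, -0.057], TCP at [0.236, -0.552, 0.198] pointing down, gripper open.
Joint ranges: [-2.87, 2.87], [-0.86, 2.18], [0.17, 2.46], [-1.51, 4.65], [0.06, 2.69], [-2.65, 2.65]. Speed limits (rad/s): [2.57, 2.57, 3.01, 3.14, 3.14, 3.14].

### API

Orientations are given as a unit quaternion [w, x, y, z].
In Python, from cell import r gives the robot as it stands.
- The arm moves only by the shell command python3 -m creep 'ROWS'. ROWS is JSON, a list of rows, each an object with "linear": the shift along the tool's x, y, z in m, a list of three; "delta_rot": the turn, a rotation vector about the tool's x, y, z in degrees, a list of three; "grip": the opening, from -1 (shut) to 1 (fully open). A call has 1 to 8 rows; each row is the pose to reach, as a shift and turn from the pose commanded when the call began, along the tool's axes at that moment; what a row does not reach only later rows make up. A row lasts 1/12 s, in which the tool goes at most 41.7 mm and 7.16 degrees, less where a joint would pass 70% of its speed; a pose out of reach is approached as far as the arm can. A call with a gripper value outside its range is refused whole. The fingers move at their own pace and stop on an object; the grip force is fixed at half the most. Time passes only in rows, so rows that repeat a pose let the fingers close. It gives the time, the measured TCP pose, the force, the opening and the grip force at its end, in the units of the state.
- r.get_state(): the state, without advancing time (a new reading comes with each control period).
- r.capture(name): name is "side" or "top"; returns a dict with "pixels" (384x512x3 uint8, red, green, blue), "mtx" (3x3 intrinsics, pixels), "position" and "attitude" of the camera in the world. Camera axes: x right, y down, z forward; pixel columns grow to the right and rows downward; lengths in m; the calibration is good to about 2 mm. A picture is of the moment at which its call begins. There is no depth.
- r.close_job(): hands the job in; it is judged then, once.
The state is a dict: "clock": time; "joints": joint angles; "joint_vel": joint speeds; "effort": joint torques, N m; "eef_pos": TCP position; "ee_rot": TCP orientation; "contact_force": force on the tool from outside, world axes, zero at the start; "ft_torque": the same for the moment, N m; "grip_width": finger opening in m; "grip_force": force on a finger pad.
Only numpy, scipy, OpenCV 4.12 (cv2) and the standard library are available. Lean on these libraries where they do the work, as an engineer would, in place of code of your own. Each camera call takes 0.05 s, during which the arm holds its last target. There are 200 camera calls.

## Working session

There is one attempt and no reset: what is moved stays moved. The work goes in short steps, Python scripts to look and compute and a shell command to move; the robot and the scene stay as the last step left them, time stands still between calls to the robot, and variables do not carry over. Pictures are saved under pics/ and viewed, at most 10 in all, crops included, and the job is handed in when it is done.

```bash
mkdir -p pics
python3 - <<'E'
from cell import r
import cv2,json
import numpy as np
for n in("side","top"):
    c=r.capture(n); cv2.imwrite(f"pics/{n}0.png",c["pixels"][:,:,::-1]); print(n,c["mtx"],c["position"],c["attitude"])
s=r.get_state(); print(s)
E
```

```text
side [[455.10172101   0.         256.35585549]
 [  0.         455.10172101 184.33540314]
 [  0.           0.           1.        ]] [0.22231175 0.97293219 0.43538069] [ 0.10841067 -0.18456441  0.81810759 -0.53374438]
top [[414.02799557   0.         255.95139199]
 [  0.         414.02799557 192.92171385]
 [  0.           0.           1.        ]] [0.45084691 0.28718697 1.00241227] [-0.0277143   0.71189805 -0.70035818  0.04394894]
{'clock': 0.1, 'joints': array([-1.22372199e+00,  9.17721845e-02,  1.23176911e+00,  1.04691913e-05,
        1.81977532e+00, -5.66853659e-02]), 'joint_vel': array([-3.64497380e-05, -8.95974237e-04, -3.23646026e-03, -7.13171194e-04,
       -4.81393861e-05,  1.58746140e-03]), 'effort': array([ 3.01945249e-03, -4.47854948e+01, -4.07570994e+01,  7.00970669e-02,
        2.84054142e-02, -1.22460056e-04]), 'eef_pos': array([ 0.2356335 , -0.55146374,  0.19652473]), 'ee_rot': array([-8.53644470e-04,  9.79690755e-01,  2.00512545e-01, -1.19694600e-04]), 'contact_force': array([ 0.15839189, -0.02111497, -0.55651218]), 'ft_torque': array([ 0.00102378, -0.00775375, -0.0313617 ]), 'grip_force': 0.0, 'grip_width': 0.08757122297493403}
```

View pics/side0.png

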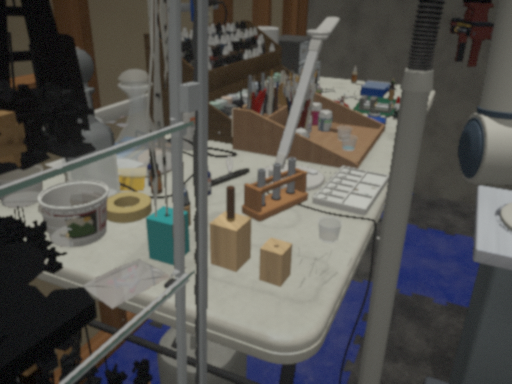

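View pics/top0.png

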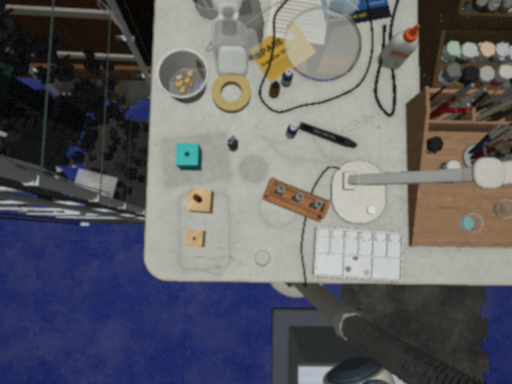

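The top view shows the stand with the rod at about (200,200), a smaller stand at (195,238), a turquoise look-alike at (188,155) and the rack at (296,199). Next I'll enlarge the area.

Run:
```python
import cv2
t=cv2.imread("pics/top0.png");s=cv2.imread("pics/side0.png")
cv2.imwrite("pics/tc.png",cv2.resize(t[120:270,175:375],None,fx=4,fy=4,interpolation=cv2.INTER_CUBIC))
cv2.imwrite("pics/sc.png",cv2.resize(s[145:285,190:350],None,fx=4.2,fy=4.2,interpolation=cv2.INTER_CUBIC))
```

```text
(no output)
```

View pics/tc.png

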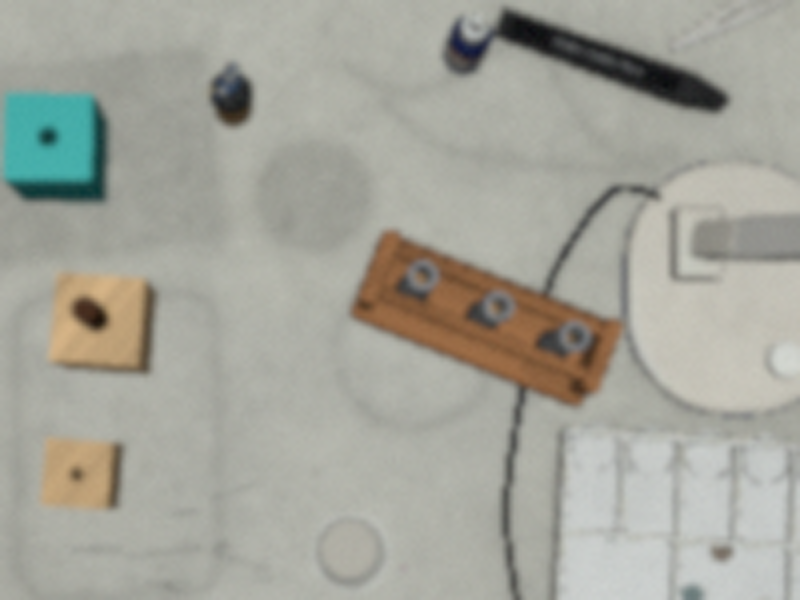

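View pics/sc.png

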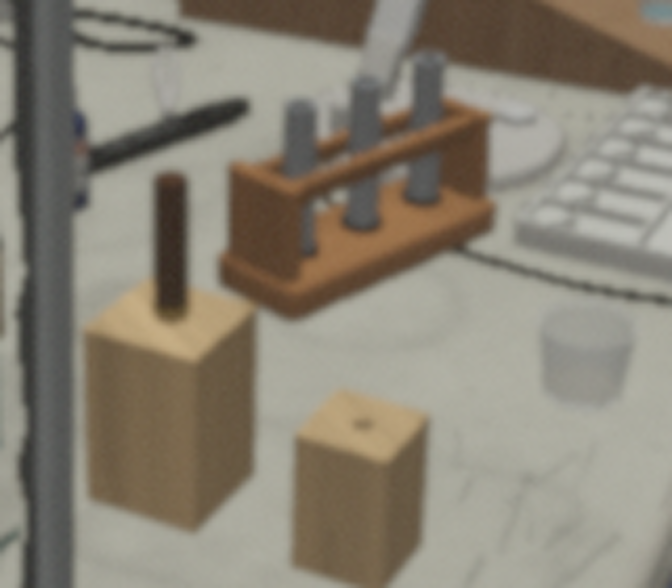

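The crops give the vial mouths at about (424,274), (496,307) and (574,336) in the top crop. The handle top is at (82,304) and the stand's top centre at (100,320). I'll triangulate these.

```bash
cat > h.py <<'E'
import numpy as np
from scipy.spatial.transform import Rotation as R
C={"side":(np.array([[455.10172101,0,256.35585549],[0,455.10172101,184.33540314],[0,0,1]]),np.array([0.22231175,0.97293219,0.43538069]),[0.10841067,-0.18456441,0.81810759,-0.53374438]),
"top":(np.array([[414.02799557,0,255.95139199],[0,414.02799557,192.92171385],[0,0,1]]),np.array([0.45084691,0.28718697,1.00241227]),[-0.0277143,0.71189805,-0.70035818,0.04394894])}
def ray(n,uv):
    K,p,q=C[n]; d=R.from_quat(q,scalar_first=True).apply(np.linalg.inv(K)@[uv[0],uv[1],1]); return p,d/np.linalg.norm(d)
def onz(n,uv,z):
    p,d=ray(n,uv); return p+d*(z-p[2])/d[2]
def tri(a,b):
    A=[];y=[]
    for n,uv in(("top",a),("side",b)):
        p,d=ray(n,uv); M=np.eye(3)-np.outer(d,d); A.append(M);y.append(M@p)
    return np.linalg.lstsq(np.vstack(A),np.hstack(y),rcond=None)[0]
def proj(n,X):
    K,p,q=C[n]; v=K@R.from_quat(q,scalar_first=True).inv().apply(np.array(X)-p); return v[:2]/v[2]
tc=lambda x,y:((x+.5)/4-.5+175,(y+.5)/4-.5+120)
sc=lambda x,y:((x+.5)/4.2-.5+190,(y+.5)/4.2-.5+145)
E
python3 - <<'E'
from h import *
np.set_printoptions(precision=4,suppress=True)
v=[(424,274),(496,307),(574,336)]; w=[(301,107),(366,83),(430,60)]
P=[]
for a,b in zip(v,w): P.append(onz("top",tc(*a),.098)); print("vial",P[-1],"side z-plane",onz("side",sc(*b),.098),"tri",tri(tc(*a),sc(*b)))
print("spacing",[np.linalg.norm(P[i+1]-P[i]) for i in(0,1)],"axis ang",np.degrees(np.arctan2(*(P[0]-P[2])[[1,0]])))
print("handle top",onz("top",tc(82,304),.138),onz("side",sc(171,178),.138),tri(tc(82,304),sc(171,178)))
cor=[onz("top",tc(*c),.078) for c in((57,272),(150,278),(142,370),(50,362))]
print("stand",np.mean(cor,0),[np.linalg.norm(cor[i]-cor[i-1]) for i in range(4)],"side",onz("side",sc(172,314),.078))
print("stand edge deg",np.degrees(np.arctan2(*(cor[1]-cor[0])[[1,0]])))
for n,c in(("fig",(232,90)),("drop",(470,40)),("cup",(350,550))): print(n,onz("top",tc(*c),.045 if n!="cup" else .018))
print("lamp cube",onz("top",tc(700,240),.03),"base L",onz("top",tc(628,290),.0),"lamp head",onz("top",(490,172),.4), "small stand",onz("top",tc(80,474),.06))
from cell import r
print(R.from_quat(r.get_state()["ee_rot"],scalar_first=True).as_matrix())
E
```

```text
vial [0.5546 0.2129 0.098 ] side z-plane [0.553  0.2149 0.098 ] tri [0.5544 0.2127 0.097 ]
vial [0.5371 0.1731 0.098 ] side z-plane [0.5376 0.1725 0.098 ] tri [0.5372 0.1732 0.0983]
vial [0.5218 0.13   0.098 ] side z-plane [0.5211 0.1287 0.098 ] tri [0.5212 0.1299 0.0985]
spacing [np.float64(0.04352284482069103), np.float64(0.045680283076182715)] axis ang 68.39783505172694
handle top [0.5311 0.3951 0.138 ] [0.5284 0.3919 0.138 ] [0.5293 0.3942 0.139 ]
stand [0.5276 0.3924 0.078 ] [np.float64(0.050523120623219835), np.float64(0.05207929239394179), np.float64(0.05172355186588066), np.float64(0.05132975259679936)] side [0.5299 0.3887 0.078 ]
stand edge deg -92.70189132668271
fig [0.6675 0.3226 0.045 ]
drop [0.7005 0.1826 0.045 ]
cup [0.3995 0.2485 0.018 ]
lamp cube [0.5857 0.0429 0.03  ] base L [0.5582 0.0799 0.    ] lamp head [ 0.5497 -0.0747  0.4   ] small stand [0.442 0.403 0.06 ]
[[ 0.9196  0.3929 -0.0006]
 [ 0.3929 -0.9196  0.0016]
 [ 0.0001 -0.0017 -1.    ]]
```

```bash
cat >> h.py <<'E'
def go(*wps):
    "waypoints (x,y,z,closing axis yaw deg) in world TCP -> shift/turn in current tool axes"
    from cell import r
    s=r.get_state(); Rc=R.from_quat(s["ee_rot"],scalar_first=True)
    np.set_printoptions(precision=4,suppress=True)
    m=Rc.as_matrix(); print("t",round(s["clock"],2),"p",s["eef_pos"],"yaw",np.degrees(np.arctan2(m[1,1],m[0,1])).round(2),"zax",m[:,2],"F",s["contact_force"],"w",s["grip_width"],"gf",s["grip_force"],"j",s["joints"])
    for x,y,z,a in wps:
        c,n=np.cos(np.radians(a)),np.sin(np.radians(a))
        Y=np.array([c,n,0]);Z=np.array([0,0,-1.]);X=np.cross(Y,Z)
        rv=(Rc.inv()*R.from_matrix(np.c_[X,Y,Z])).as_rotvec(degrees=True)
        print((x,y,z,a),"lin",Rc.inv().apply(np.array([x,y,z])-s["eef_pos"]).round(4),"rot",rv.round(2))
E
python3 - <<'E'
from h import *
print("lamp", tri((490,172),(325,25)))
for z in(.1,.2,.3,.4): print(proj("side",onz("top",(410,179),z)))
go((.26,-.30,.25,-45),(.36,-.12,.25,-15),(.37,.12,.25,18),(.45,.30,.25,35))
E
```

```text
lamp [ 0.55083544 -0.10932565  0.34622585]
[298.57308512 128.79826125]
[300.96475613  92.91293662]
[303.74236747  51.2368517 ]
[307.00753589   2.24531897]
t 0.1 p [ 0.2356 -0.5515  0.1965] yaw -66.87 zax [-0.0006  0.0016 -1.    ] F [ 0.1584 -0.0211 -0.5565] w 0.08757122297493403 gf 0.0 j [-1.2237  0.0918  1.2318  0.      1.8198 -0.0567]
(0.26, -0.3, 0.25, -45) lin [ 0.1212 -0.2218 -0.0531] rot [ -0.1   -0.02 -21.87]
(0.36, -0.12, 0.25, -15) lin [ 0.2839 -0.348  -0.0528] rot [ -0.09  -0.05 -51.87]
(0.37, 0.12, 0.25, 18) lin [ 0.3874 -0.5648 -0.0525] rot [ -0.08  -0.08 -84.87]
(0.45, 0.3, 0.25, 35) lin [ 0.5317 -0.6989 -0.0522] rot [  -0.07   -0.09 -101.87]
```

```bash
python3 -m creep '[{"linear":[0.015,-0.028,-0.007],"delta_rot":[0,0,-3],"grip":1},{"linear":[0.034,-0.062,-0.015],"delta_rot":[0,0,-7],"grip":1},{"linear":[0.053,-0.097,-0.023],"delta_rot":[0,0,-11],"grip":1},{"linear":[0.072,-0.132,-0.031],"delta_rot":[0,0,-15],"grip":1},{"linear":[0.091,-0.167,-0.040],"delta_rot":[0,0,-19],"grip":1},{"linear":[0.110,-0.200,-0.048],"delta_rot":[0,0,-23],"grip":1},{"linear":[0.130,-0.225,-0.053],"delta_rot":[0,0,-28],"grip":1},{"linear":[0.150,-0.240,-0.053],"delta_rot":[0,0,-32],"grip":1}]'
python3 -c "
from h import *
go((.36,-.12,.25,-15),(.375,.05,.25,8),(.37,.12,.25,18))"
```

```text
clock: 0.77
eef_pos: [0.2792, -0.2701, 0.2523]
ee_rot: [0.001, 0.885, 0.465, 0.0]
contact_force: [0.8, -0.7, 0.1]
grip_width: 0.0877
grip_force: 0.0
t 0.77 p [ 0.2792 -0.2701  0.2523] yaw -34.62 zax [ 0.0022 -0.0022 -1.    ] F [ 0.8457 -0.7035  0.0633] w 0.0877161686842046 gf 0.0 j [-0.8566 -0.4578  1.6157  0.0002  1.9806 -0.2523]
(0.36, -0.12, 0.25, -15) lin [ 0.1694 -0.0187  0.0022] rot [  0.17   0.06 -19.62]
(0.375, 0.05, 0.25, 8) lin [ 0.3178 -0.103   0.0018] rot [  0.15   0.1  -42.62]
(0.37, 0.12, 0.25, 18) lin [ 0.3726 -0.1469  0.0017] rot [  0.15   0.11 -52.62]
```

```bash
python3 -m creep '[{"linear":[0.030,-0.003,0],"delta_rot":[0,0,-3],"grip":1},{"linear":[0.070,-0.007,0],"delta_rot":[0,0,-8],"grip":1},{"linear":[0.110,-0.012,0],"delta_rot":[0,0,-13],"grip":1},{"linear":[0.150,-0.017,0],"delta_rot":[0,0,-18],"grip":1},{"linear":[0.188,-0.033,0],"delta_rot":[0,0,-23],"grip":1},{"linear":[0.223,-0.052,0],"delta_rot":[0,0,-29],"grip":1},{"linear":[0.258,-0.072,0],"delta_rot":[0,0,-35],"grip":1},{"linear":[0.293,-0.092,0],"delta_rot":[0,0,-41],"grip":1}]'
python3 -c "
from h import *
go((.385,.15,.25,20),(.45,.26,.25,35),(.528,.393,.2,40))"
```

```text
clock: 1.43
eef_pos: [0.371, 0.0228, 0.2502]
ee_rot: [-0.0, 0.666, 0.746, -0.0]
contact_force: [1.9, 0.1, 0.0]
grip_width: 0.0879
grip_force: 0.0
t 1.43 p [0.371  0.0228 0.2502] yaw 6.42 zax [-0.0002 -0.     -1.    ] F [1.8916 0.0506 0.0064] w 0.08789046695217799 gf 0.0 j [-0.0301 -0.5009  1.6492 -0.      1.9935 -0.1423]
(0.385, 0.15, 0.25, 20) lin [0.1248 0.0282 0.0002] rot [ -0.01  -0.   -13.58]
(0.45, 0.26, 0.25, 35) lin [0.2268 0.1051 0.0002] rot [ -0.01  -0.   -28.58]
(0.528, 0.393, 0.2, 40) lin [0.3503 0.1975 0.0502] rot [ -0.01  -0.   -33.58]
```

```bash
python3 -m creep '[{"linear":[0.035,0.006,0],"delta_rot":[0,0,-3],"grip":1},{"linear":[0.075,0.015,0],"delta_rot":[0,0,-7],"grip":1},{"linear":[0.112,0.025,0],"delta_rot":[0,0,-12],"grip":1},{"linear":[0.148,0.045,0],"delta_rot":[0,0,-17],"grip":1},{"linear":[0.182,0.068,0],"delta_rot":[0,0,-22],"grip":1},{"linear":[0.215,0.093,0],"delta_rot":[0,0,-27],"grip":1},{"linear":[0.248,0.118,0],"delta_rot":[0,0,-31],"grip":1},{"linear":[0.280,0.143,0.003],"delta_rot":[0,0,-33],"grip":1}]'
python3 -c "
from h import *
go((.528,.393,.2,40),(.528,.393,.093,40))"
```

```text
clock: 2.1
eef_pos: [0.4842, 0.3168, 0.2474]
ee_rot: [0.0, 0.427, 0.904, 0.0]
contact_force: [1.7, -0.7, 0.6]
grip_width: 0.0877
grip_force: 0.0
t 2.1 p [0.4842 0.3168 0.2474] yaw 39.39 zax [ 0.0004  0.0002 -1.    ] F [ 1.6781 -0.7371  0.6012] w 0.08765935829642482 gf 0.0 j [ 0.5207  0.0489  1.1861 -0.      1.9062 -0.1669]
(0.528, 0.393, 0.2, 40) lin [0.031  0.0822 0.0475] rot [ 0.02  0.01 -0.61]
(0.528, 0.393, 0.093, 40) lin [0.031  0.0822 0.1545] rot [ 0.02  0.01 -0.61]
```

```bash
python3 -m creep '[{"linear":[0.015,0.036,0.012],"delta_rot":[0,0,-0.6],"grip":1},{"linear":[0.026,0.070,0.030],"delta_rot":[0,0,-0.6],"grip":1},{"linear":[0.031,0.082,0.060],"delta_rot":[0,0,-0.6],"grip":1},{"linear":[0.031,0.082,0.095],"delta_rot":[0,0,-0.6],"grip":1},{"linear":[0.031,0.082,0.125],"delta_rot":[0,0,-0.6],"grip":1},{"linear":[0.031,0.082,0.145],"delta_rot":[0,0,-0.6],"grip":1},{"linear":[0.031,0.082,0.1545],"delta_rot":[0,0,-0.6],"grip":1},{"linear":[0.031,0.082,0.1545],"delta_rot":[0,0,-0.6],"grip":1}]'
python3 - <<'E'
from h import *
go((.528,.393,.093,40))
import cv2
from cell import r
a=cv2.resize(r.capture("side")["pixels"][145:285,170:330,::-1],None,fx=3,fy=3,interpolation=2)
b=cv2.resize(r.capture("top")["pixels"][130:270,120:240,::-1],None,fx=2.5,fy=3,interpolation=2)
cv2.imwrite("pics/g1.png",np.hstack([a,b]))
E
```

```text
clock: 2.77
eef_pos: [0.5262, 0.3894, 0.0892]
ee_rot: [-0.002, 0.425, 0.905, -0.003]
contact_force: [-0.2, -0.8, -0.2]
grip_width: 0.0877
grip_force: 0.0
t 2.77 p [0.5262 0.3894 0.0892] yaw 39.74 zax [-0.0052 -0.0035 -1.    ] F [-0.166  -0.8055 -0.1847] w 0.08767443407340013 gf 0.0 j [ 0.5851  0.2491  1.2465 -0.      1.6522 -0.1084]
(0.528, 0.393, 0.093, 40) lin [ 0.0016  0.0037 -0.0038] rot [-0.36 -0.04 -0.26]
```

View pics/g1.png

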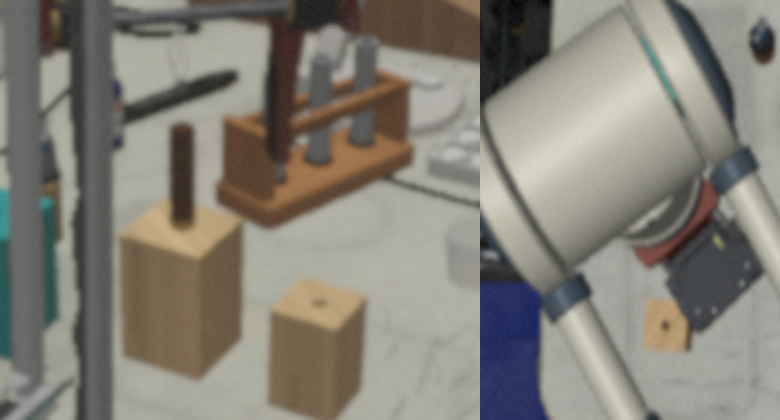

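Run:
```python
from h import *
for k in(-.045,0,.045):
    p=np.array([.5262,.3894,.089])+k*np.array([np.cos(.694),np.sin(.694),0]); u=proj("side",p); print(k,u,(u-[170,145])*3)
```

```text
-0.045 [258.98883605 211.25627851] [266.96650815 198.76883552]
0 [232.34273388 214.10151797] [187.02820164 207.30455391]
0.045 [204.89101192 217.03278056] [104.67303577 216.09834169]
```

The open fingers straddle the handle in both views, with the rod upright at about (181,170) in the crop. I'll nudge the TCP to centre it and then close.

```bash
python3 -m creep '[{"linear":[0.0016,0.0037,-0.004],"delta_rot":[-0.4,0,0],"grip":1},{"linear":[0.0016,0.0037,-0.004],"delta_rot":[-0.4,0,0],"grip":-1},{"linear":[0.0016,0.0037,-0.004],"delta_rot":[-0.4,0,0],"grip":-1},{"linear":[0.0016,0.0037,-0.004],"delta_rot":[-0.4,0,0],"grip":-1},{"linear":[0.0016,0.0037,-0.004],"delta_rot":[-0.4,0,0],"grip":-1},{"linear":[0.0016,0.0037,-0.004],"delta_rot":[-0.4,0,0],"grip":-1},{"linear":[0.0016,0.0037,-0.004],"delta_rot":[-0.4,0,0],"grip":-1},{"linear":[0.0016,0.0037,-0.004],"delta_rot":[-0.4,0,0],"grip":-1}]'
python3 -c "
from h import *
go((.528,.393,.093,40))"
```

```text
clock: 3.53
eef_pos: [0.5294, 0.3939, 0.0969]
ee_rot: [0.001, 0.425, 0.905, 0.003]
contact_force: [0.0, -0.7, 0.1]
grip_width: 0.0448
grip_force: 0.0
t 3.53 p [0.5294 0.3939 0.0969] yaw 39.73 zax [ 0.0051  0.0043 -1.    ] F [ 0.0138 -0.6855  0.0804] w 0.04476152541120593 gf 0.0 j [ 0.5877  0.2484  1.2336  0.0008  1.6529 -0.1057]
(0.528, 0.393, 0.093, 40) lin [ 0.0002 -0.0017  0.0039] rot [ 0.38 -0.   -0.27]
```

```bash
python3 -m creep '[{"linear":[0,-0.0015,0.004],"delta_rot":[0.4,0,0],"grip":-1},{"linear":[0,-0.0015,0.004],"delta_rot":[0.4,0,0],"grip":-1},{"linear":[0,-0.0015,0.004],"delta_rot":[0.4,0,0],"grip":-1},{"linear":[0,-0.0015,0.004],"delta_rot":[0.4,0,0],"grip":-1},{"linear":[0,-0.0015,0.004],"delta_rot":[0.4,0,0],"grip":-1},{"linear":[0,-0.0015,0.004],"delta_rot":[0.4,0,0],"grip":-1},{"linear":[0,-0.0015,0.004],"delta_rot":[0.4,0,0],"grip":-1},{"linear":[0,-0.0015,0.004],"delta_rot":[0.4,0,0],"grip":-1}]'
python3 -c "
from h import *
go((.528,.393,.21,40))"
```

```text
clock: 4.2
eef_pos: [0.5284, 0.393, 0.093]
ee_rot: [-0.0, 0.425, 0.905, -0.0]
contact_force: [0.4, -0.2, -0.7]
grip_width: 0.0131
grip_force: 30.0
t 4.2 p [0.5284 0.393  0.093 ] yaw 39.74 zax [-0. -0. -1.] F [ 0.4094 -0.1671 -0.6883] w 0.013120543286325831 gf 29.9711484083673 j [ 0.5879  0.2524  1.2359  0.      1.6533 -0.1057]
(0.528, 0.393, 0.21, 40) lin [ 0.0002 -0.0003 -0.117 ] rot [-0.   -0.   -0.26]
```

Gripped with 30 N at 13 mm, so I'll lift straight out.

```bash
python3 -m creep '[{"linear":[0,0,-0.010],"delta_rot":[0,0,0],"grip":-1},{"linear":[0,0,-0.030],"delta_rot":[0,0,0],"grip":-1},{"linear":[0,0,-0.055],"delta_rot":[0,0,0],"grip":-1},{"linear":[0,0,-0.080],"delta_rot":[0,0,0],"grip":-1},{"linear":[0,0,-0.105],"delta_rot":[0,0,0],"grip":-1},{"linear":[0,0,-0.122],"delta_rot":[0,0,0],"grip":-1},{"linear":[0,0,-0.130],"delta_rot":[0,0,0],"grip":-1},{"linear":[0,0,-0.130],"delta_rot":[0,0,0],"grip":-1}]'
python3 -c "
from h import *
go((.5544,.2138,.223,22),(.5378,.172,.223,18),(.5544,.2138,.19,22))"
```

```text
clock: 4.87
eef_pos: [0.529, 0.3935, 0.2265]
ee_rot: [0.001, 0.425, 0.905, 0.002]
contact_force: [-0.2, 0.0, 0.3]
grip_width: 0.0131
grip_force: 30.0
t 4.87 p [0.529  0.3935 0.2265] yaw 39.74 zax [ 0.0042  0.0028 -1.    ] F [-0.1763  0.0004  0.327 ] w 0.013074803408980352 gf 29.97133293596562 j [ 0.5879  0.2604  0.9904  0.      1.8858 -0.1057]
(0.5544, 0.2138, 0.223, 22) lin [-0.1544 -0.0954  0.0031] rot [ 0.29 -0.01 17.74]
(0.5378, 0.172, 0.223, 18) lin [-0.1759 -0.1348  0.0029] rot [ 0.29 -0.02 21.74]
(0.5544, 0.2138, 0.19, 22) lin [-0.1543 -0.0955  0.0361] rot [ 0.29 -0.01 17.74]
```

```bash
python3 -m creep '[{"linear":[-0.015,-0.009,0],"delta_rot":[0,0,2],"grip":-1},{"linear":[-0.045,-0.027,0],"delta_rot":[0,0,6],"grip":-1},{"linear":[-0.077,-0.047,0],"delta_rot":[0,0,10],"grip":-1},{"linear":[-0.108,-0.066,0],"delta_rot":[0,0,13],"grip":-1},{"linear":[-0.136,-0.083,0],"delta_rot":[0,0,16],"grip":-1},{"linear":[-0.1544,-0.0945,0],"delta_rot":[0,0,17.7],"grip":-1},{"linear":[-0.1544,-0.0945,0],"delta_rot":[0,0,17.7],"grip":-1},{"linear":[-0.1544,-0.0945,0],"delta_rot":[0,0,17.7],"grip":-1}]'
python3 - <<'E'
from h import *
import cv2
from cell import r
go((.5544,.2138,.223,22),(.5544,.2138,.19,22))
c=r.capture("side")["pixels"]
cv2.imwrite("pics/v1.png",cv2.resize(c[90:210,210:350,::-1],None,fx=5,fy=5,interpolation=2))
E
```

```text
clock: 5.53
eef_pos: [0.5542, 0.2128, 0.2217]
ee_rot: [-0.001, 0.56, 0.829, -0.001]
contact_force: [0.6, 1.1, -0.7]
grip_width: 0.013
grip_force: 30.0
t 5.53 p [0.5542 0.2128 0.2217] yaw 21.94 zax [-0.0019 -0.0003 -1.    ] F [ 0.6318  1.1082 -0.6838] w 0.01302871968006266 gf 29.971349966945127 j [ 0.3091  0.0823  1.1972  0.0003  1.864  -0.0736]
(0.5544, 0.2138, 0.223, 22) lin [ 0.0008  0.0005 -0.0013] rot [-0.11 -0.03 -0.06]
(0.5544, 0.2138, 0.19, 22) lin [0.0008 0.0006 0.0317] rot [-0.11 -0.03 -0.06]
```

View pics/v1.png

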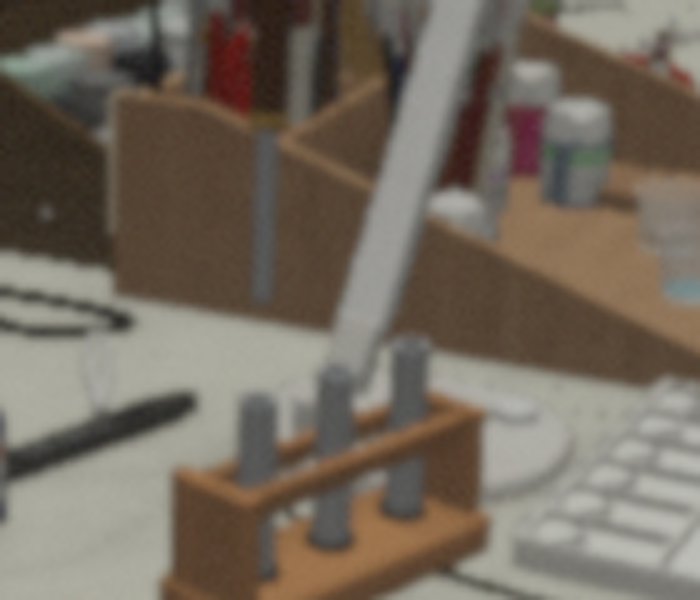

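The rod hangs above vial 1. Its shank runs from (266,140) to a tip at about (262,301), and the vial mouth is at about (258,398). I'll compare this with the projections.

Run:
```python
from h import *
from cell import r
f=lambda X:((proj("side",X)-[210,90])*5+2).round(1)
for z in(.2067,.17,.1367,.098): print(z,f([.5542,.2128,z]))
for X in([.5544,.2138,.098],[.5378,.172,.098],[.5212,.1302,.098],[.5544,.2138,.02]): print(f(X))
b=lambda x,y:((x-2)/5+210,(y-2)/5+90)
for x,y,z in((266,140,.17),(262,299,.1367)): print(onz("side",b(x,y),z))
go((.5544,.2138,.223,22))
```

```text
0.2067 [264.7 130.7]
0.17 [262.3 224.8]
0.1367 [260.1 307.3]
0.098 [257.7 400.1]
[256.2 400.9]
[335.8 373.5]
[410.5 347.7]
[251.7 578.5]
[0.60097958 0.10399067 0.17      ]
[0.55745413 0.20372333 0.1367    ]
t 5.58 p [0.5541 0.2139 0.2218] yaw 22.03 zax [-0.0018  0.     -1.    ] F [ 0.5021  0.1644 -0.078 ] w 0.012921964172355504 gf 29.971245042979717 j [ 0.3108  0.0828  1.1965  0.0006  1.8641 -0.0736]
(0.5544, 0.2138, 0.223, 22) lin [-0.0002  0.0003 -0.0012] rot [-0.1  -0.04  0.03]
```

```bash
python3 -m creep '[{"linear":[0,0,0.008],"delta_rot":[0,0,0],"grip":-1},{"linear":[0,0,0.016],"delta_rot":[0,0,0],"grip":-1},{"linear":[0,0,0.024],"delta_rot":[0,0,0],"grip":-1},{"linear":[0,0,0.032],"delta_rot":[0,0,0],"grip":-1},{"linear":[0,0,0.037],"delta_rot":[0,0,0],"grip":-1},{"linear":[0,0,0.041],"delta_rot":[0,0,0],"grip":-1},{"linear":[0,0,0.044],"delta_rot":[0,0,0],"grip":-1},{"linear":[0,0,0.044],"delta_rot":[0,0,0],"grip":-1}]'
python3 -c "
from h import *
go((.5544,.2138,.165,22))"
```

```text
clock: 6.25
eef_pos: [0.5542, 0.2139, 0.1782]
ee_rot: [-0.0, 0.559, 0.829, -0.0]
contact_force: [0.1, 0.4, -1.2]
grip_width: 0.0131
grip_force: 30.0
t 6.25 p [0.5542 0.2139 0.1782] yaw 22.04 zax [-0.001  -0.0003 -1.    ] F [ 0.0799  0.3595 -1.1839] w 0.013147817934489287 gf 29.9711855314672 j [ 0.311   0.0727  1.2843  0.      1.7857 -0.0737]
(0.5544, 0.2138, 0.165, 22) lin [-0.0001  0.0002  0.0132] rot [-0.06 -0.01  0.04]
```

```bash
python3 -m creep '[{"linear":[0,0,0.004],"delta_rot":[0,0,0],"grip":-1},{"linear":[0,0,0.008],"delta_rot":[0,0,0],"grip":-1},{"linear":[0,0,0.012],"delta_rot":[0,0,0],"grip":-1},{"linear":[0,0,0.016],"delta_rot":[0,0,0],"grip":-1},{"linear":[0,0,0.019],"delta_rot":[0,0,0],"grip":-1},{"linear":[0,0,0.021],"delta_rot":[0,0,0],"grip":-1},{"linear":[0,0,0.021],"delta_rot":[0,0,0],"grip":-1},{"linear":[0,0,0.021],"delta_rot":[0,0,0],"grip":-1}]'
python3 -c "
from h import *
go((.5544,.2138,.15,22))"
```

```text
clock: 6.92
eef_pos: [0.5544, 0.2139, 0.1579]
ee_rot: [-0.0, 0.559, 0.829, -0.0]
contact_force: [0.8, -0.2, -0.7]
grip_width: 0.0132
grip_force: 30.0
t 6.92 p [0.5544 0.2139 0.1579] yaw 22.03 zax [-0.0002 -0.0001 -1.    ] F [ 0.77   -0.2147 -0.6661] w 0.01319287722466921 gf 29.971409202553332 j [ 0.3109  0.071   1.3218 -0.      1.749  -0.0736]
(0.5544, 0.2138, 0.15, 22) lin [-0.0001  0.      0.0079] rot [-0.01 -0.    0.03]
```

Inside the bore with no side force. Next I'll feel for the cork, expected near TCP 0.153, in small steps.

```bash
python3 -m creep '[{"linear":[0,0,0.002],"delta_rot":[0,0,0],"grip":-1},{"linear":[0,0,0.004],"delta_rot":[0,0,0],"grip":-1},{"linear":[0,0,0.005],"delta_rot":[0,0,0],"grip":-1},{"linear":[0,0,0.006],"delta_rot":[0,0,0],"grip":-1},{"linear":[0,0,0.007],"delta_rot":[0,0,0],"grip":-1},{"linear":[0,0,0.0075],"delta_rot":[0,0,0],"grip":-1},{"linear":[0,0,0.0075],"delta_rot":[0,0,0],"grip":-1},{"linear":[0,0,0.0075],"delta_rot":[0,0,0],"grip":-1}]'
```

```text
clock: 7.58
eef_pos: [0.5546, 0.2139, 0.151]
ee_rot: [0.0, 0.559, 0.829, 0.0]
contact_force: [-0.2, -0.7, 3.2]
grip_width: 0.0126
grip_force: 30.0
```

```bash
python3 -m creep '[{"linear":[0,0,0.0005],"delta_rot":[0,0,0],"grip":-1},{"linear":[0,0,0.001],"delta_rot":[0,0,0],"grip":-1},{"linear":[0,0,0.0015],"delta_rot":[0,0,0],"grip":-1},{"linear":[0,0,0.002],"delta_rot":[0,0,0],"grip":-1},{"linear":[0,0,0.002],"delta_rot":[0,0,0],"grip":-1},{"linear":[0,0,0.002],"delta_rot":[0,0,0],"grip":-1}]'
```

```text
clock: 8.08
eef_pos: [0.5544, 0.2139, 0.1484]
ee_rot: [-0.0, 0.559, 0.829, -0.0]
contact_force: [0.4, 1.1, 2.3]
grip_width: 0.0128
grip_force: 30.0
```

The force stays at about 3 N while it advances, which suggests this cork slides. I'll push further.

```bash
python3 -m creep '[{"linear":[0,0,0.001],"delta_rot":[0,0,0],"grip":-1},{"linear":[0,0,0.002],"delta_rot":[0,0,0],"grip":-1},{"linear":[0,0,0.003],"delta_rot":[0,0,0],"grip":-1},{"linear":[0,0,0.004],"delta_rot":[0,0,0],"grip":-1},{"linear":[0,0,0.005],"delta_rot":[0,0,0],"grip":-1},{"linear":[0,0,0.006],"delta_rot":[0,0,0],"grip":-1}]'
```

```text
clock: 8.58
eef_pos: [0.5544, 0.2139, 0.1424]
ee_rot: [-0.0, 0.559, 0.829, -0.0]
contact_force: [0.3, 0.6, 3.5]
grip_width: 0.013
grip_force: 30.0
```

```bash
python3 -m creep '[{"linear":[0,0,0.002],"delta_rot":[0,0,0],"grip":-1},{"linear":[0,0,0.004],"delta_rot":[0,0,0],"grip":-1},{"linear":[0,0,0.006],"delta_rot":[0,0,0],"grip":-1},{"linear":[0,0,0.008],"delta_rot":[0,0,0],"grip":-1},{"linear":[0,0,0.010],"delta_rot":[0,0,0],"grip":-1},{"linear":[0,0,0.012],"delta_rot":[0,0,0],"grip":-1},{"linear":[0,0,0.012],"delta_rot":[0,0,0],"grip":-1},{"linear":[0,0,0.012],"delta_rot":[0,0,0],"grip":-1}]'
python3 - <<'E'
from h import *
import cv2
from cell import r
go((.5544,.2138,.113,22))
c=r.capture("side")["pixels"]
cv2.imwrite("pics/v2.png",cv2.resize(c[110:220,210:330,::-1],None,fx=5,fy=5,interpolation=2))
for z in(.172,.1156,.098): print(((proj("side",[.5544,.2139,z])-[210,110])*5+2).round(1))
E
```

```text
clock: 9.25
eef_pos: [0.5542, 0.2138, 0.1299]
ee_rot: [-0.0, 0.559, 0.829, -0.0]
contact_force: [0.7, -0.2, 0.6]
grip_width: 0.0131
grip_force: 30.0
t 9.25 p [0.5542 0.2138 0.1299] yaw 22.04 zax [-0.0008 -0.0002 -1.    ] F [ 0.7315 -0.2363  0.6114] w 0.013052035308629216 gf 29.977264919725712 j [ 0.3109  0.0726  1.3695  0.      1.7003 -0.0737]
(0.5544, 0.2138, 0.113, 22) lin [-0.0001  0.0002  0.0169] rot [-0.05 -0.    0.04]
[260.7 120.4]
[257.2 259.2]
[256.1 301. ]
```

View pics/v2.png

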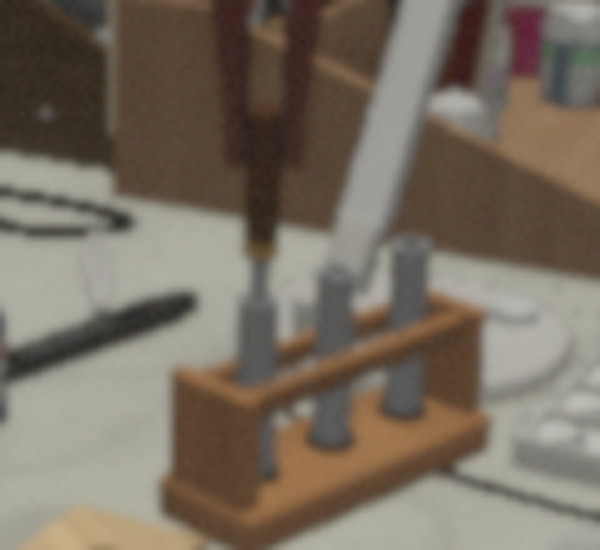

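The ring's lower edge is at about (260,257), matching the prediction for no slip (259), and it's about 18 mm above the rim at about (257,298). That is well past the 40 mm stop, so this is the sliding vial. I'll push it home.

```bash
python3 -m creep '[{"linear":[0,0,0.002],"delta_rot":[0,0,0],"grip":-1},{"linear":[0,0,0.004],"delta_rot":[0,0,0],"grip":-1},{"linear":[0,0,0.006],"delta_rot":[0,0,0],"grip":-1},{"linear":[0,0,0.008],"delta_rot":[0,0,0],"grip":-1},{"linear":[0,0,0.010],"delta_rot":[0,0,0],"grip":-1},{"linear":[0,0,0.012],"delta_rot":[0,0,0],"grip":-1},{"linear":[0,0,0.014],"delta_rot":[0,0,0],"grip":-1},{"linear":[0,0,0.0145],"delta_rot":[0,0,0],"grip":-1}]'
```

```text
clock: 9.97
eef_pos: [0.5543, 0.2138, 0.1155]
ee_rot: [-0.0, 0.559, 0.829, -0.0]
contact_force: [-0.4, -1.0, 3.3]
grip_width: 0.0129
grip_force: 30.0
```

```bash
python3 -m creep '[{"linear":[0,0,0.0005],"delta_rot":[0,0,0],"grip":-1},{"linear":[0,0,0.001],"delta_rot":[0,0,0],"grip":-1},{"linear":[0,0,0.0015],"delta_rot":[0,0,0],"grip":-1},{"linear":[0,0,0.002],"delta_rot":[0,0,0],"grip":-1},{"linear":[0,0,0.002],"delta_rot":[0,0,0],"grip":-1},{"linear":[0,0,0.002],"delta_rot":[0,0,0],"grip":-1}]'
```

```text
clock: 10.47
eef_pos: [0.5544, 0.2139, 0.114]
ee_rot: [-0.0, 0.559, 0.829, -0.0]
contact_force: [0.1, -0.2, 2.8]
grip_width: 0.0136
grip_force: 30.0
```

```bash
python3 -m creep '[{"linear":[0,0,0.0005],"delta_rot":[0,0,0],"grip":-1},{"linear":[0,0,0.001],"delta_rot":[0,0,0],"grip":-1},{"linear":[0,0,0.0015],"delta_rot":[0,0,0],"grip":-1},{"linear":[0,0,0.002],"delta_rot":[0,0,0],"grip":-1},{"linear":[0,0,0.002],"delta_rot":[0,0,0],"grip":-1},{"linear":[0,0,0.002],"delta_rot":[0,0,0],"grip":-1}]'
```

```text
clock: 10.97
eef_pos: [0.5545, 0.2139, 0.1126]
ee_rot: [0.0, 0.559, 0.829, 0.0]
contact_force: [-0.4, -0.3, 6.2]
grip_width: 0.0127
grip_force: 30.0
```

```bash
python3 -m creep '[{"linear":[0,0,0.0005],"delta_rot":[0,0,0],"grip":-1},{"linear":[0,0,0.001],"delta_rot":[0,0,0],"grip":-1},{"linear":[0,0,0.0015],"delta_rot":[0,0,0],"grip":-1},{"linear":[0,0,0.0015],"delta_rot":[0,0,0],"grip":-1},{"linear":[0,0,0.0015],"delta_rot":[0,0,0],"grip":-1}]'
```

```text
clock: 11.38
eef_pos: [0.5548, 0.214, 0.1124]
ee_rot: [0.001, 0.559, 0.829, 0.001]
contact_force: [-2.1, -0.9, 10.0]
grip_width: 0.0131
grip_force: 30.0
```

The advance stopped at 0.1124 while the force rose to 10 N, so the shoulder is on the rim. I'll relax the push, open, and rise.

```bash
python3 -m creep '[{"linear":[0,0,-0.0015],"delta_rot":[0,0,0],"grip":-1},{"linear":[0,0,-0.0015],"delta_rot":[0,0,0],"grip":0.2},{"linear":[0,0,-0.0015],"delta_rot":[0,0,0],"grip":0.2},{"linear":[0,0,-0.0015],"delta_rot":[0,0,0],"grip":0.2},{"linear":[0,0,-0.0015],"delta_rot":[0,0,0],"grip":0.2},{"linear":[0,0,-0.0015],"delta_rot":[0,0,0],"grip":0.2},{"linear":[0,0,-0.0015],"delta_rot":[0,0,0],"grip":0.2},{"linear":[0,0,-0.0015],"delta_rot":[0,0,0],"grip":0.2}]'
```

```text
clock: 12.05
eef_pos: [0.5543, 0.2139, 0.1118]
ee_rot: [-0.0, 0.559, 0.829, -0.0]
contact_force: [-0.6, 0.1, 0.3]
grip_width: 0.0521
grip_force: 0.0
```

```bash
python3 -m creep '[{"linear":[0,0,-0.010],"delta_rot":[0,0,0],"grip":0.2},{"linear":[0,0,-0.030],"delta_rot":[0,0,0],"grip":0.2},{"linear":[0,0,-0.055],"delta_rot":[0,0,0],"grip":0.2},{"linear":[0,0,-0.080],"delta_rot":[0,0,0],"grip":0.2},{"linear":[0,0,-0.105],"delta_rot":[0,0,0],"grip":0.2},{"linear":[0,0,-0.120],"delta_rot":[0,0,0],"grip":0.2},{"linear":[0,0,-0.120],"delta_rot":[0,0,0],"grip":0.2},{"linear":[0,0,-0.120],"delta_rot":[0,0,0],"grip":0.2}]'
python3 - <<'E'
from h import *
import cv2
from cell import r
c=r.capture("side")["pixels"]
cv2.imwrite("pics/v3.png",cv2.resize(c[110:260,190:350,::-1],None,fx=4,fy=4,interpolation=2))
for z in(.158,.098): print(((proj("side",[.5544,.2139,z])-[190,110])*4+1.5).round(1))
E
```

```text
clock: 12.72
eef_pos: [0.5549, 0.214, 0.2334]
ee_rot: [0.001, 0.559, 0.829, 0.001]
contact_force: [0.4, -0.1, -0.8]
grip_width: 0.0525
grip_force: 0.0
[287.8 124.3]
[284.8 240.7]
```

View pics/v3.png

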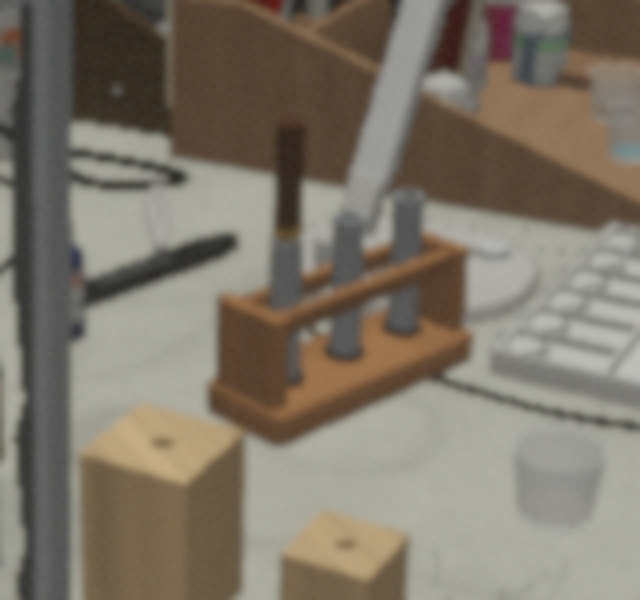

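The rod stands upright in vial 1. Its handle top is at about (290,124), as predicted for fully home, and the brass ring sits on the rim at about (287,235). The gripper is clear, so I'll hand in.

```bash
python3 -c "
from cell import r
print(r.close_job())"
```

```text
the job is handed in; nothing more can be done
None
```

The stirring rod is fully home in vial 1 (the rack's +y end), shoulder on the rim; I let go and handed the job in at about 13 s, with no sign that the figure, dropper bottle or mixing cup was disturbed, though I did not recheck the figure or dropper at the end.

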